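Clip a resin base plate into the painting holder

TASK

Load the flat rectangular base plate into the painting holder without gripping or lifting it: press the spring clip's long thumb plate down with one fingertip so that its nose rises, and while holding it down push the plate along the channel under the nose with the other fingertip until it is fully home against the end stop. Only then let the clip go, so that its nose closes on the plate, and move clear. Leave the round disc, bowl, bottle and jar where they are.

Things in the scene. Friction and masses are not known exactly. Their poses are not given: they have to be found in the camera images.
- holder: Painting holder fixed to the table, turned up to 0.5 rad about vertical. Plywood base 160 mm (x) by 72 mm (y -34 to +38), bed 20 mm above the table. Origin: underside, on the channel's centre line. Own x runs along the channel, the way the plate is pushed; y across it, towards the thumb plate. Channel 53 mm wide between fences 7 mm above the bed (x -78 to +67).
- stop (a point): Foot of the end stop's face, on the channel's centre line, at holder (60, 0, 20) mm. The stop is a block 50 mm wide and 9 mm high. A plate that is home has its front edge here: its centre at holder x +32 and its rear edge at x +4.
- clip: Steel spring clip, a rocker; origin on its hinge line at holder (0, 34, 30) mm, hinge along holder x; axes as the holder's when closed. Turns about -x, tilt 0 closed to 0.40 rad at its hard stop. Pressing at the middle of the thumb plate takes 2 N to begin, 6 N fully down; it springs shut when let go. The nose clears the plate above 0.24 rad.
- thumb (a point): Centre of the thumb plate's top face; a plate 122 mm (holder x -74 to +48) by 34 mm, on the +y side. Closed: slopes up away from the channel by 0.40 rad, inner edge 26 mm and outer edge 39 mm above the table, holder y 42 to 74. Fully pressed: level, top 23 mm above the table, y 40 to 74. A fingertip can slide along x on it while holding it down.
- nose (a point): Centre of the nose's lower end. An arm from the hinge, holder x 34 to 46, reaches over the channel and ends in this block, holder y -5 to +5. Closed it is 3 mm above the bed and blocks the 10 mm plate; pushing the plate against it does not open it. Fully pressed it is 15 mm or more above the bed.
- plate: Loose rectangular base plate of dark resin, 56 mm (own x, along the channel) by 50 mm (y) by 10 mm, about 40 g; origin at the centre of its underside. Starts flat on the bed in the channel, square to it, front edge 6 to 26 mm short of the nose. Its rear edge, 28 mm behind the centre, can be pushed by a fingertip 21 to 30 mm above the table.
- disc: Round resin disc 45 mm across, 10 mm thick, loose on the table, origin at the underside. Not to be moved.
- bowl: Steel bowl 100 mm across, 35 mm high, origin at the underside. Not to be moved.
- bottle: Small white bottle 36 mm across, 75 mm high, origin at the underside. Not to be moved.
- jar: Squat reddish jar with a metal cap, 48 mm across, 55 mm high, origin at the underside. Not to be moved.
Things that resemble listed ones, but are neither listed nor needed, are in the scene too. Of the things that look like the holder, take the one that is farthest to the robot's right at the start.

How it is judged:
On the way, in this order (a step that is already met when the one before it is completed fails the run):
1. A finger holds the clip open while the plate is still short of the nose (contact force between the fingers and clip above 0.4 N and angle between clip's own z axis and vertical above 0.245 rad and x of plate in the frame of holder below 0.014 m), for 0.1 s.
2. The plate is pushed home against the stop by a finger while a finger still holds the clip open (contact force between the fingers and clip above 0.4 N and contact force between the fingers and plate above 0.05 N and angle between clip's own z axis and vertical above 0.245 rad and x of plate in the frame of holder above 0.028 m).
At the end, for the whole second after the job is handed in: The plate lies flat and at rest in the channel, its front edge within 4 mm of the end stop, and the released clip's nose presses on it (more than 0.8 N, clip angle below 0.28 rad) (x of plate in the frame of holder above 0.028 m and z of plate in the frame of holder below 0.022 m and angle between plate's own z axis and vertical below 0.06 rad and contact force between clip and plate above 0.8 N and angle between clip's own z axis and vertical below 0.28 rad and linear speed of plate below 0.01 m/s); the robot touches nothing.
It fails at once if the plate is lifted more than 6 mm off the bed or tipped (z of plate in the frame of holder above 0.026 m or angle between plate's own z axis and vertical above 0.2 rad).
It fails at once if the disc is moved more than 15 mm (distance of disc from where it was at the start of the episode above 0.015 m).
It fails at once if the bowl is moved more than 15 mm (distance of bowl from where it was at the start of the episode above 0.015 m).
It fails at once if the bottle is moved more than 15 mm (distance of bottle from where it was at the start of the episode above 0.015 m).
It fails at once if the jar is moved more than 15 mm (distance of jar from where it was at the start of the episode above 0.015 m).
It also fails if it takes over 38 s, if anything falls off the work surface, if the arm or the gripper's body presses on something with over 40 N, if the wrist force passes 120 N, or if a joint passes its speed limit or range.

ROBOT

A 6-joint arm with a two-finger parallel gripper is mounted at the origin on the work surface. World frame = base frame: x ahead of the robot, y to its left, z up, the work surface at z = 0. Lengths are in m, angles in rad, forces in N, time in s.
With the tool pointing down it reaches from about 0.375 to 0.925 m from the base axis. Payload 5.7 kg.
Tool frame: the origin (TCP) lies midway between the tips of the shut fingers; the grasp point (between the pads) lies 19 mm behind it (grip_point_offset is the distance from the TCP to the grasp point, in m); z points along the fingers, x is the direction in which the jaws open and shut, and the axes are right-handed (so a half turn about z gives the same grasp; the last joint's range is limited). The gripper opens to 85 mm and grips with 20 to 120 N. Pads are 22 mm wide; open, the fingers measure 114 mm over their backs; the gripper's body (76 mm by 85 mm) begins 54 mm behind the grasp point. The pads swing forward as they close: fully open they stand 13 mm farther back than shut.
Start: joints at [1.163, 0.359, 1.51, -0, 1.272, -0.115], TCP at [0.173, 0.574, 0.231] pointing down, gripper open.
Joint ranges: [-2.97, 2.97], [-1.01, 2.36], [0.21, 2.38], [-0.96, 4.11], [0.2, 2.71], [-2.98, 2.98]. Speed limits (rad/s): [2.39, 2.39, 3.14, 3.14, 3.14, 3.14].

INTERFACE

Orientations are given as a unit quaternion [x, y, z, w].
In Python, from bench import state, snapshot, sign_off, grip_point_offset gives the robot as it stands.
- The arm moves only by the tool move_arm, never from a script. Its argument "commands" is a list of rows, each a list of 5 numbers: the shift along the tool's x, y, z in cm, then the turn about the tool's z in rad, then the opening, from 0 (shut) to 1 (fully open). A call has 1 to 20 rows; each row shifts and turns the pose as measured when the row begins, along the tool's axes as they then stand; what a row does not reach is not made up. A row lasts 1/12 s, in which the tool goes at most 41.7 mm and 7.16 degrees, less where a joint would pass 70% of its speed; a pose out of reach is approached as far as the arm can. A call with a gripper value outside its range is refused whole. The fingers move at their own pace and stop on an object; "grip_force" is the grip in N (left out, the last holds). Time passes only in rows, so rows that do not move let the fingers close. It gives the time, the measured TCP pose, the force and the opening at its end, in the units of the state.
- state(): the state, without advancing time (a new reading comes with each control period).
- snapshot(name): name is "scene" or "side" or "wrist"; returns a dict with "color" (420x560x3 uint8, red, green, blue), "camera_matrix" (3x3 intrinsics, pixels), "dist_coeffs" ([k1, k2, p1, p2, k3] as OpenCV has them; the pictures are not rectified), "extrinsics" (4x4, takes a point from world to camera coordinates); the wrist camera has in their place "tool_from_camera" (4x4, takes a point from camera to tool coordinates, whose origin is the TCP and whose axes are the tool frame's). Camera axes: x right, y down, z forward; pixel columns grow to the right and rows downward; lengths in m; the calibration is good to about 2 mm. A picture is of the moment at which its call begins: read the wrist's pose just before it. There is no depth.
- sign_off(): hands the job in, once; it reports no verdict.
The state is a dict: "clock": time; "joint_pos": joint angles; "joint_velocities": joint speeds; "joint_torque": joint torques, N m; "tool_pos": TCP position; "eef_rot": TCP orientation; "ft_force": force on the tool from outside, world axes, zero at the start; "moment": the same for the moment, N m; "grip_width": opening from 0.0 (shut) to 1.0 (fully open).
Only numpy, scipy, OpenCV 4.12 (cv2) and the standard library are available. Lean on these libraries where they do the work, as an engineer would, in place of code of your own. Each camera call takes 0.05 s, during which the arm holds its last target.

## Working session

There is one attempt and no reset: what is moved stays moved. The work goes in short steps, Python scripts to look and compute and a tool call to move; the robot and the scene stay as the last step left them, time stands still between calls to the robot, and variables do not carry over. Pictures are saved under pics/ and viewed, and the job is handed in when it is done.

Besides the shell and the picture viewer there is one more tool, called after "Emit:" as name([rows], argument=value, ...), one row to a line, values as JSON. move_arm: Moves the arm, as the interface text tells. Its arguments: {"type":"object","properties":{"commands":{"type":"array","items":{"type":"array","items":{"type":"number"}}},"grip_force":{"type":"number"}},"required":["commands"]}

```bash
ls; mkdir -p pics
python3 - <<'E'
from bench import state, snapshot, grip_point_offset
import cv2,numpy as np
print(state(), grip_point_offset)
for n in ["scene","side","wrist"]:
    s=snapshot(n); cv2.imwrite(f"pics/{n}0.png",s["color"][...,::-1])
    np.savez(f"{n}0.npz",**s)
    print(n,s["camera_matrix"].tolist(),s["dist_coeffs"]); print(np.round(s.get("extrinsics",s.get("tool_from_camera")),4).tolist())
E
```

```text
pics
{'clock': 0.0, 'joint_pos': array([ 1.16290979e+00,  3.59540325e-01,  1.51146181e+00, -2.73475289e-05,
        1.27251466e+00, -1.15089180e-01]), 'joint_velocities': array([-1.93569732e-04,  8.42792629e-05, -3.26954179e-04,  1.84183150e-04,
       -6.97197383e-04, -1.12567903e-03]), 'joint_torque': array([ 6.26033761e-05, -5.27634501e+01, -2.78621435e+01, -3.28989290e-04,
        1.32809806e-02, -1.00930006e-06]), 'tool_pos': array([0.1729082 , 0.57380998, 0.2304214 ]), 'eef_rot': array([ 8.02690084e-01,  5.96395593e-01, -8.26488572e-04,  4.92606908e-04]), 'ft_force': array([ 0.43107273, -0.02337259,  0.13764588]), 'moment': array([0.00767572, 0.03375591, 0.01523235]), 'grip_width': 0.9997087842744818} 0.0187
scene [[443.25941967670803, 0.0, 274.11342948122655], [0.0, 443.25941967670803, 207.20735434221248], [0.0, 0.0, 1.0]] [0.0022233 0.        0.        0.        0.       ]
[[0.6411, 0.7675, 0.0027, -0.3748], [0.6553, -0.5455, -0.5225, -0.3248], [-0.3995, 0.3367, -0.8526, 1.1423], [0.0, 0.0, 0.0, 1.0]]
side [[517.4032707559853, 0.0, 293.9187557087957], [0.0, 517.4032707559853, 204.5301735675321], [0.0, 0.0, 1.0]] [-0.11488023  0.          0.          0.          0.        ]
[[0.7695, -0.6386, 0.0062, -0.4143], [-0.4118, -0.5037, -0.7594, 0.3082], [0.488, 0.5818, -0.6506, 0.684], [0.0, 0.0, 0.0, 1.0]]
wrist [[302.7226705011502, 0.0, 273.80668794842467], [0.0, 302.7226705011502, 210.84367090785082], [0.0, 0.0, 1.0]] [-0.05508205  0.          0.          0.          0.        ]
[[1.0, 0.0001, -0.0004, 0.0001], [0.0, 0.9602, 0.2792, -0.0711], [0.0004, -0.2792, 0.9602, -0.142], [0.0, 0.0, 0.0, 1.0]]
```

View pics/scene0.png

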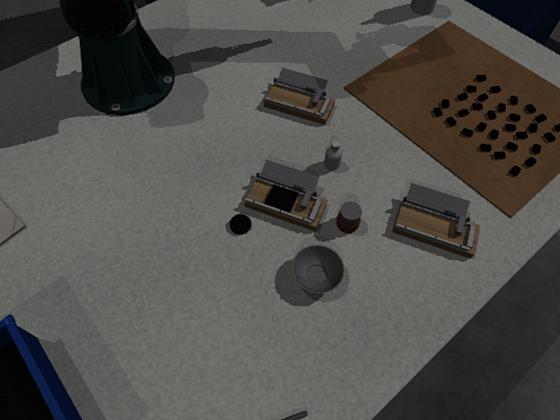

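View pics/side0.png

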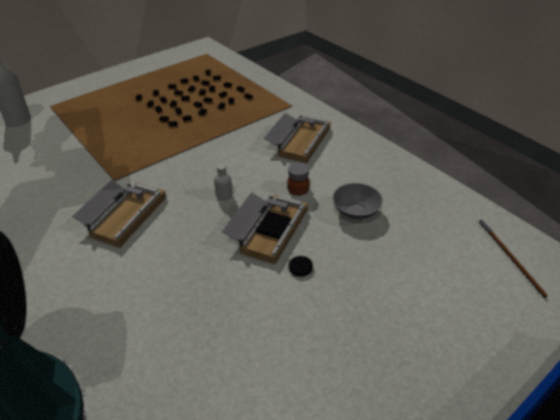

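View pics/wrist0.png

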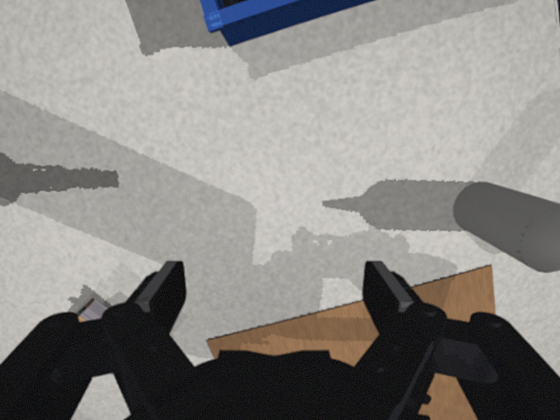

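```bash
cat > h.py <<'E'
import numpy as np,cv2
def load(n):
    return dict(np.load(n+".npz"))
def ray(s,uv,E=None):
    E=s["extrinsics"] if E is None else E
    p=cv2.undistortPoints(np.array(uv,float).reshape(-1,1,2),s["camera_matrix"],s["dist_coeffs"]).reshape(-1,2)
    d=np.c_[p,np.ones(len(p))]@E[:3,:3]
    c=-E[:3,:3].T@E[:3,3]
    return c,d
def onz(s,uv,z,E=None):
    c,d=ray(s,uv,E); return c+d*((z-c[2])/d[:,2:3])
def proj(s,P,E=None):
    E=s["extrinsics"] if E is None else E
    r=cv2.Rodrigues(E[:3,:3])[0]
    return cv2.projectPoints(np.array(P,float).reshape(-1,1,3),r,E[:3,3].copy(),s["camera_matrix"],s["dist_coeffs"])[0].reshape(-1,2)
E
python3 - <<'E'
from h import *
s=load("scene0");t=load("side0")
print(onz(s,[(300,95),(287,195),(437,220),(240,225),(318,275),(333,165),(348,227)],0.02).round(3))
print(onz(t,[(122,213),(268,228),(300,137),(301,268),(357,208),(223,190),(298,187)],0.02).round(3))
a=s["color"][140:290,200:380,::-1]; cv2.imwrite("pics/c1.png",cv2.resize(a,None,fx=4.4,fy=4,interpolation=cv2.INTER_CUBIC)[:,:])
a=t["color"][150:290,200:380,::-1]; a=np.clip(a*1.6,0,255).astype(np.uint8);cv2.imwrite("pics/c2.png",cv2.resize(a,None,fx=4,fy=4,interpolation=cv2.INTER_CUBIC))
E
```

```text
[[ 0.334  0.292  0.02 ]
 [ 0.536  0.076  0.02 ]
 [ 0.778  0.272  0.02 ]
 [ 0.53  -0.044  0.02 ]
 [ 0.711  0.003  0.02 ]
 [ 0.541  0.206  0.02 ]
 [ 0.673  0.121  0.02 ]]
[[ 0.333  0.277  0.02 ]
 [ 0.528  0.063  0.02 ]
 [ 0.773  0.261  0.02 ]
 [ 0.51  -0.053  0.02 ]
 [ 0.697 -0.002  0.02 ]
 [ 0.526  0.211  0.02 ]
 [ 0.65   0.122  0.02 ]]
```

View pics/c1.png

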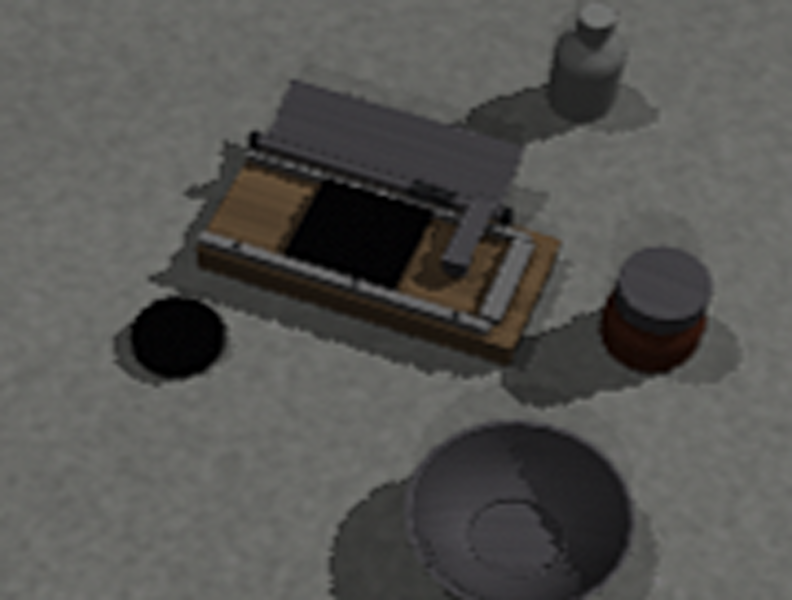

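View pics/c2.png

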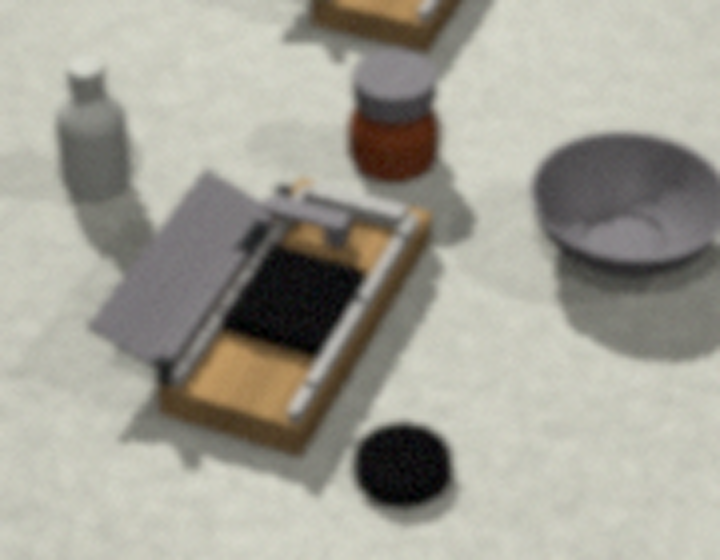

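```bash
cat >> h.py <<'E'
def fit(H,W):
    H=np.array(H,float)[:,:2];W=np.array(W,float)[:,:2]
    hc,wc=H.mean(0),W.mean(0);a=H-hc;b=W-wc
    th=np.arctan2((a[:,0]*b[:,1]-a[:,1]*b[:,0]).sum(),(a*b).sum())
    R=np.array([[np.cos(th),-np.sin(th)],[np.sin(th),np.cos(th)]])
    t=wc-R@hc
    return th,R,t,(W-(H@R.T+t))
E
python3 - <<'E'
from h import *
s=load("scene0");t=load("side0")
u=lambda P,f,g,o:[((x+.5)/f-.5+o[0],(y+.5)/g-.5+o[1]) for x,y in P]
A=onz(s,u([(200,245),(513,345),(560,240)],4.4,4,(200,140)),.02)
B=onz(t,u([(163,395),(303,442),(432,215)],4,4,(200,150)),.02)
h1=[(-.08,-.034),(.08,-.034),(.08,.038)];h2=[(-.08,.038),(-.08,-.034),(.08,-.034)]
for H,W in [(h1,A),(h2,B),(h1+h2,np.r_[A,B])]:
    th,R,tt,r=fit(H,W);print(th,tt.round(4),(r*1000).round(1).tolist())
E
```

```text
0.4797374034082941 [0.5447 0.065 ] [[1.2, 1.2], [-1.2, 1.3], [-0.0, -2.5]]
0.5122514975312709 [0.5437 0.0592] [[1.6, -0.9], [-2.9, -0.4], [1.3, 1.2]]
0.5044211602958384 [0.5444 0.0617] [[-0.1, 5.9], [-0.7, 2.5], [2.1, -0.5], [1.0, -4.0], [-3.0, -3.3], [0.6, -0.6]]
```

Things that could be taken for the holder are at scene pixels (300,95), (287,195) and (437,220), with y of 0.29, 0.07 and 0.27. The one at (287,195) is farthest right. The close crop confirms it, with the dark rectangular plate lying in its channel; the round disc is at (240,225).

Next I'll turn the jaws across the channel and move over for a close wrist view.

Emit:
move_arm([
  [0, 0, 0, -0.112, 1],
  [0, 0, 0, -0.112, 1],
  [0, 0, 0, -0.112, 1],
  [0, 0, 0, -0.112, 1],
  [0, 0, 0, -0.112, 1],
  [0, 0, 0, -0.112, 1],
  [0, 0, 0, -0.112, 1],
])

```text
clock: 0.73
tool_pos: [0.1721, 0.572, 0.2279]
eef_rot: [0.5, 0.866, -0.004, 0.0]
ft_force: [0.2, -0.4, 1.4]
grip_width: 0.999
```

Run:
```python
from bench import state
from scipy.spatial.transform import Rotation as R
import numpy as np
s=state();M=R.from_quat(s["eef_rot"]).as_matrix();print(M.round(3),s["tool_pos"],s["joint_pos"].round(2))
print(M.T@(np.array([.458,.033,.2])-s["tool_pos"]))
```

```text
[[-0.501  0.866 -0.003]
 [ 0.866  0.501 -0.007]
 [-0.004 -0.006 -1.   ]] [0.17213527 0.57202497 0.22793381] [ 1.16  0.36  1.51 -0.    1.27 -0.93]
[-0.60959786 -0.0222904   0.03066671]
```

Emit:
move_arm([
  [-3.8, -0.1, 0.2, 0, 1],
  [-3.8, -0.1, 0.2, 0, 1],
  [-3.8, -0.1, 0.2, 0, 1],
  [-3.8, -0.1, 0.2, 0, 1],
  [-3.8, -0.1, 0.2, 0, 1],
  [-3.8, -0.1, 0.2, 0, 1],
  [-3.8, -0.1, 0.2, 0, 1],
  [-3.8, -0.1, 0.2, 0, 1],
  [-3.8, -0.1, 0.2, 0, 1],
  [-3.8, -0.1, 0.2, 0, 1],
  [-3.8, -0.1, 0.2, 0, 1],
  [-3.8, -0.1, 0.2, 0, 1],
  [-3.8, -0.1, 0.2, 0, 1],
  [-3.8, -0.1, 0.2, 0, 1],
  [-3.8, -0.1, 0.2, 0, 1],
  [-3.8, -0.1, 0.2, 0, 1],
  [0, 0, 0, 0, 1],
  [0, 0, 0, 0, 0.59],
])

```text
clock: 2.23
tool_pos: [0.4787, 0.0167, 0.1933]
eef_rot: [0.494, 0.869, -0.002, 0.001]
ft_force: [0.0, -0.2, -1.1]
grip_width: 0.888
```

```bash
cat > look.py <<'E'
import sys,time
from h import *
from bench import state,snapshot
from scipy.spatial.transform import Rotation as R
n=sys.argv[1]
st=state();s=snapshot("wrist")
M=np.eye(4);M[:3,:3]=R.from_quat(st["eef_rot"]).as_matrix();M[:3,3]=st["tool_pos"]
s["extrinsics"]=np.linalg.inv(M@s["tool_from_camera"])
np.savez(n+".npz",tool=M,**s); cv2.imwrite(f"pics/{n}.png",s["color"][...,::-1])
print(st["clock"],st["tool_pos"].round(4),st["eef_rot"].round(4),st["grip_width"],np.arctan2(M[1,0],M[0,0]),st["ft_force"].round(2))
E
python3 look.py w1
```

```text
2.2333 [0.4787 0.0167 0.1933] [ 0.4943  0.8693 -0.0017  0.0011] 0.8876834272456199 2.1075591880931555 [ 0.02 -0.16 -1.06]
```

View pics/w1.png

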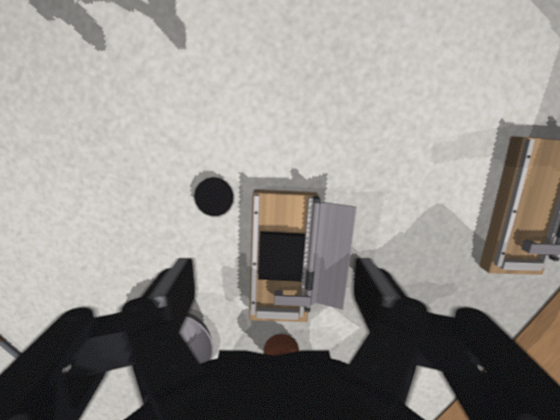

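Run:
```python
from h import *
s=load("w1")
a=s["color"][175:335,235:375,::-1]; cv2.imwrite("pics/c3.png",cv2.resize(a,None,fx=3.7,fy=3.7,interpolation=cv2.INTER_CUBIC))
```

```text
(no output)
```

View pics/c3.png

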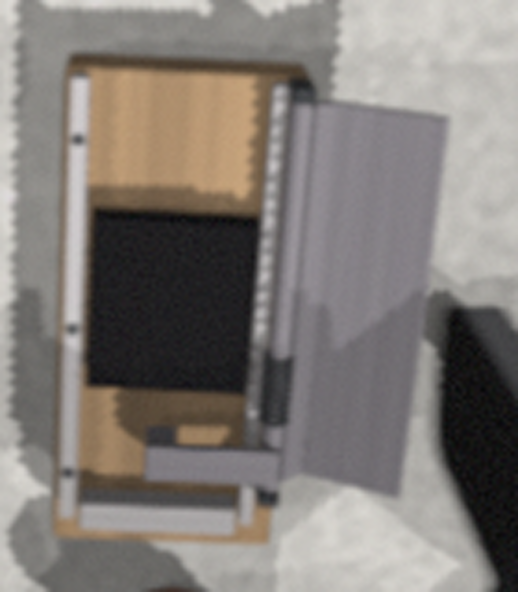

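Run:
```python
from h import *
s=load("w1")
u=lambda P:[((x+.5)/3.7-.5+235,(y+.5)/3.7-.5+175) for x,y in P]
H=[(-.08,-.034),(.08,-.034),(.08,.038),(.06,-.025),(.06,.025)]
W=onz(s,u([(70,67),(54,535),(270,543),(80,489),(236,493)]),.02)
th,R,t,r=fit(H,W);print(th,t,(r*1000).round(1).tolist())
P=onz(s,u([(95,210),(262,217),(88,384),(245,392)]),.03)[:,:2]
print(((P-t)@R*1000).round(1))
T=onz(s,u([(447,118),(397,497)]),.039)[:,:2];print(((T-t)@R*1000).round(1))
print((R.T@(s["tool"][:2,3]-t)*1000).round(1))
```

```text
0.48601849400339997 [0.54425586 0.06403565] [[0.7, 1.2], [-0.9, -0.1], [-1.1, -0.9], [1.3, -0.1], [-0.0, -0.0]]
[[-39.1 -24.1]
 [-39.4  24.4]
 [ 17.3 -24.1]
 [ 17.5  23.8]]
[[-74.2  71.8]
 [ 46.4  72.1]]
[-80.1 -11.3]
```

Emit:
move_arm([
  [0, 0, 0, 0.05, 0.59],
  [1.3, 0.7, 3, 0, 0.59],
  [1.3, 0.7, 3, 0, 0.59],
  [1.3, 0.7, 3, 0, 0.59],
  [0, 0, 0, 0, 0.59],
  [0, 0, 0, 0, 0.59],
  [0, 0, 0, 0, 0.59],
  [0, 0, 0, 0, 0.59],
])

```text
clock: 2.95
tool_pos: [0.4772, 0.0689, 0.1038]
eef_rot: [0.513, 0.859, -0.001, 0.003]
ft_force: [0.2, 0.9, 0.7]
grip_width: 0.595
```

```bash
cat >> look.py <<'E'
th=.486;t=np.array([.5443,.0640]);Rh=np.array([[np.cos(th),-np.sin(th)],[np.sin(th),np.cos(th)]])
print("TCP holder mm",(Rh.T@(M[:2,3]-t)*1000).round(1),"z",round(M[2,3]*1000,1),"yaw err",np.arctan2(M[1,0],M[0,0])-np.pi/2-th)
E
python3 look.py w2
```

```text
2.95 [0.4772 0.0689 0.1038] [ 5.128e-01  8.585e-01 -8.000e-04  3.100e-03] 0.5949066074874949 2.0647202523346055 [0.24 0.88 0.69]
TCP holder mm [-57.1  35.7] z 103.8 yaw err 0.007923925539708998
```

View pics/w2.png

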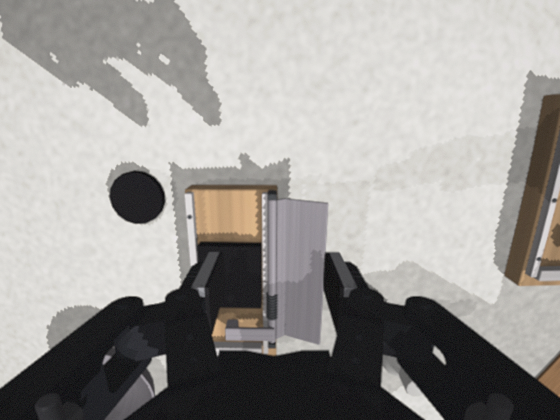

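Run:
```python
from h import *
s=load("w2")
a=s["color"][170:350,150:370,::-1]; a=np.clip(a*1.5+10,0,255).astype(np.uint8);cv2.imwrite("pics/c4.png",cv2.resize(a,None,fx=3.3,fy=3.3,interpolation=cv2.INTER_CUBIC))
```

```text
(no output)
```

View pics/c4.png

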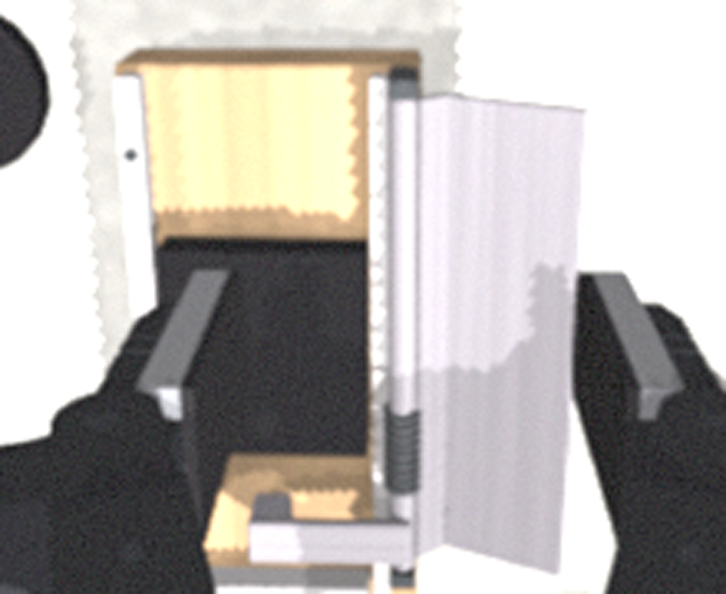

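Run:
```python
from h import *
s=load("w2")
u=lambda P:[((x+.5)/3.3-.5+150,(y+.5)/3.3-.5+170) for x,y in P]
th=.486;t=np.array([.5443,.0640]);R=np.array([[np.cos(th),-np.sin(th)],[np.sin(th),np.cos(th)]])
g=lambda P,z:((onz(s,u(P),z)[:,:2]-t)@R*1000).round(1).tolist()
print("rear corners -80,-34/38",g([(118,73),(419,73)],.02))
print("plate rear",g([(165,240),(368,240)],.03))
print("thumb outer corners -74,74 / 48,74",g([(584,110),(558,573)],.039))
M=s["tool"];print(M.round(4))
# tips: intersect with tool plane y=-11mm
C=s["tool_from_camera"]
p=cv2.undistortPoints(np.array(u([(192,270),(230,270),(582,273),(622,273),(150,388),(662,388)])).reshape(-1,1,2),s["camera_matrix"],s["dist_coeffs"]).reshape(-1,2)
d=np.c_[p,np.ones(len(p))]@C[:3,:3].T;c=C[:3,3]
print(((c+d*((-.011-c[1])/d[:,1:2]))*1000).round(1))
```

```text
rear corners -80,-34/38 [[-76.9, -32.8], [-77.5, 37.2]]
plate rear [[-39.4, -21.7], [-40.0, 25.7]]
thumb outer corners -74,74 / 48,74 [[-74.0, 72.5], [45.8, 73.3]]
[[-0.4741  0.8805  0.0045  0.4772]
 [ 0.8805  0.4741 -0.0044  0.0689]
 [-0.006   0.0019 -1.      0.1038]
 [ 0.      0.      0.      1.    ]]
[[-32.1 -11.   -6.4]
 [-26.5 -11.   -6.3]
 [ 25.3 -11.   -7.4]
 [ 31.2 -11.   -7.5]
 [-30.  -11.  -39.9]
 [ 29.2 -11.  -39.9]]
```

Emit:
move_arm([
  [-0.4, 0, 1, 0.008, 0.59],
  [-0.3, 0, 1.5, 0, 0.59],
  [0, 0, 1.5, 0, 0.59],
  [0, 0, 1.5, 0, 0.59],
  [0, 0, 0.8, 0, 0.59],
  [0, 0, 0, 0, 0.59],
  [0, 0, 0, 0, 0.59],
  [0, 0, 0, 0, 0.59],
])

```text
clock: 3.67
tool_pos: [0.4896, 0.058, 0.044]
eef_rot: [0.519, 0.855, 0.003, 0.011]
ft_force: [1.1, -0.1, 0.3]
grip_width: 0.591
```

```bash
python3 look.py w3
```

```text
3.6667 [0.4896 0.058  0.044 ] [0.5189 0.8547 0.0034 0.011 ] 0.5911987334421723 2.050167068126205 [ 1.08 -0.11  0.33]
TCP holder mm [-51.1  20.2] z 44.0 yaw err -0.006629258668691351
```

View pics/w3.png

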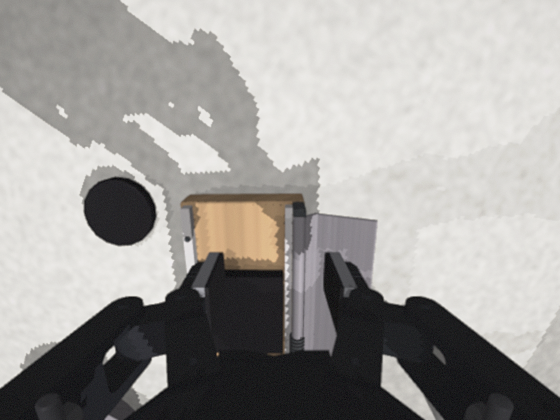

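Emit:
move_arm([
  [0.3, -0.3, 0, 0, 0.59],
  [0, 0, 0, 0, 0.59],
  [0.3, -0.3, 0, 0, 0.59],
  [0, 0, 0, 0, 0.59],
  [0, 0, 0, 0, 0.59],
])

```text
clock: 4.13
tool_pos: [0.4824, 0.061, 0.0463]
eef_rot: [0.519, 0.855, 0.005, 0.013]
ft_force: [-0.6, -0.8, 0.9]
grip_width: 0.591
```

```bash
sed -i '$a print("x,y,z tool axes z-comp",M[2,:3].round(4))' look.py; python3 look.py w4
```

```text
4.1333 [0.4824 0.061  0.0463] [0.5188 0.8548 0.0047 0.013 ] 0.590584633700942 2.05038625589666 [-0.65 -0.81  0.93]
TCP holder mm [-56.1  26.2] z 46.3 yaw err -0.006410070898236642
x,y,z tool axes z-comp [-0.0175  0.0215 -0.9996]
```

Emit:
move_arm([
  [0.1, -0.1, 0.4, 0, 0.59],
  [0, 0, 0.4, 0, 0.59],
  [0, 0, 0.4, 0, 0.59],
  [0, 0, 0.4, 0, 0.59],
  [0, 0, 0, 0, 0.59],
])

```text
clock: 4.6
tool_pos: [0.4818, 0.0615, 0.0289]
eef_rot: [0.519, 0.855, 0.005, 0.013]
ft_force: [-0.2, -0.2, 2.4]
grip_width: 0.591
```

```bash
python3 look.py w5
```

```text
4.6 [0.4818 0.0615 0.0289] [0.5187 0.8548 0.005  0.0134] 0.5914474051692069 2.0505132236871804 [-0.19 -0.16  2.37]
TCP holder mm [-56.4  27. ] z 28.9 yaw err -0.006283103107716181
x,y,z tool axes z-comp [-0.0178  0.0224 -0.9996]
```

View pics/w5.png

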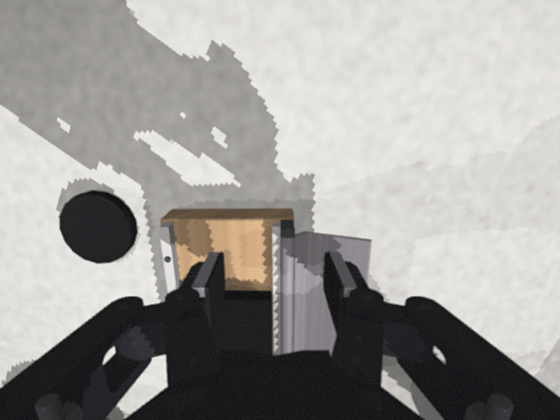

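Emit:
move_arm([
  [0, 0, 0.3, 0, 0.59],
  [0, 0, 0.3, 0, 0.59],
  [0, 0, 0.2, 0, 0.59],
])

```text
clock: 4.9
tool_pos: [0.4823, 0.0611, 0.021]
eef_rot: [0.518, 0.855, 0.005, 0.014]
ft_force: [-0.5, -2.6, 6.5]
grip_width: 0.593
```

```bash
python3 look.py w6;python3 - <<'E'
from bench import snapshot
import cv2,numpy as np
t=snapshot("side");a=t["color"][150:290,200:380,::-1]; a=np.clip(a*1.6,0,255).astype(np.uint8);cv2.imwrite("pics/s6.png",cv2.resize(a,None,fx=4,fy=4,interpolation=cv2.INTER_CUBIC))
E
```

```text
4.9 [0.4823 0.0611 0.021 ] [0.5185 0.855  0.0048 0.0137] 0.5934369902250071 2.05113573790108 [-0.47 -2.57  6.5 ]
TCP holder mm [-56.1  26.4] z 21.0 yaw err -0.005660588893816376
x,y,z tool axes z-comp [-0.0184  0.0223 -0.9996]
```

View pics/s6.png

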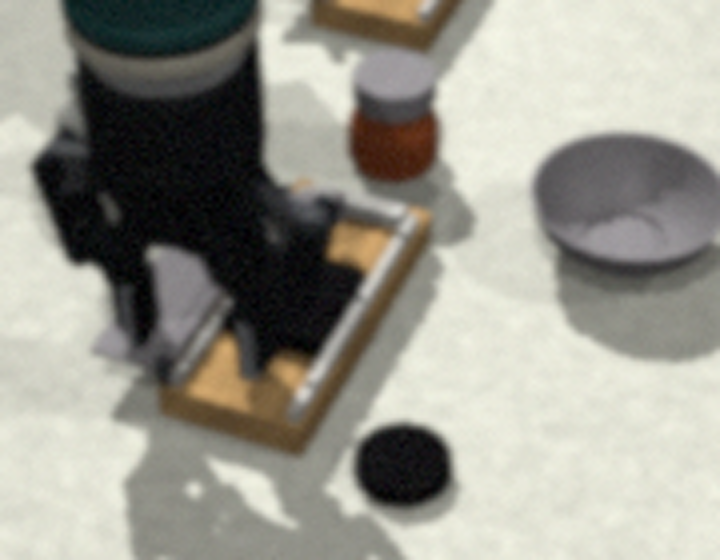

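Emit:
move_arm([
  [0, 0, 0.2, 0, 0.59],
  [0, 0, 0.2, 0, 0.59],
  [0, 0, 0.1, 0, 0.59],
])

```text
clock: 5.25
tool_pos: [0.4827, 0.0607, 0.0192]
eef_rot: [0.518, 0.855, 0.005, 0.014]
ft_force: [-6.2, 0.4, 31.1]
grip_width: 0.589
```

```bash
python3 look.py w7
```

```text
5.25 [0.4827 0.0607 0.0192] [0.5184 0.855  0.0049 0.014 ] 0.5889232825935045 2.0512957329855217 [-6.25  0.35 31.15]
TCP holder mm [-56.   25.9] z 19.2 yaw err -0.005500593809374843
x,y,z tool axes z-comp [-0.019   0.0229 -0.9996]
```

View pics/w7.png

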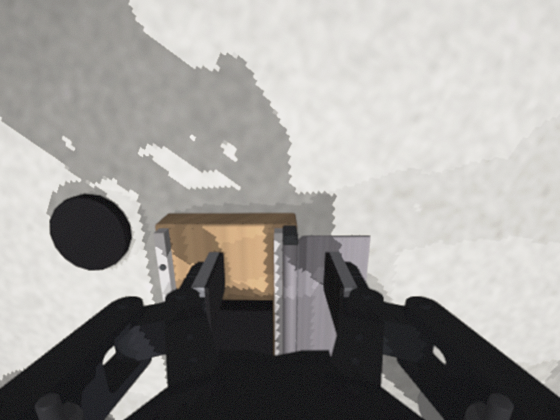

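Emit:
move_arm([
  [0, 0, 0, 0, 0.59],
])

```text
clock: 5.38
tool_pos: [0.4826, 0.0607, 0.0204]
eef_rot: [0.518, 0.855, 0.005, 0.014]
ft_force: [-1.9, -0.5, 6.5]
grip_width: 0.592
```

Emit:
move_arm([
  [0, 0.1, 0.02, 0, 0.59],
])

```text
clock: 5.47
tool_pos: [0.4826, 0.061, 0.0207]
eef_rot: [0.518, 0.855, 0.005, 0.014]
ft_force: [-2.9, -2.0, 6.0]
grip_width: 0.59
```

Emit:
move_arm([
  [0, 0.2, 0.03, 0, 0.59],
])

```text
clock: 5.55
tool_pos: [0.483, 0.0615, 0.0207]
eef_rot: [0.518, 0.855, 0.004, 0.013]
ft_force: [-3.5, -3.8, 5.8]
grip_width: 0.59
```

Emit:
move_arm([
  [0, 0.25, 0.05, 0, 0.59],
  [0, 0.25, 0.05, 0, 0.59],
  [0, 0.25, 0.05, 0, 0.59],
  [0, 0.25, 0.05, 0, 0.59],
])

```text
clock: 5.88
tool_pos: [0.4844, 0.0628, 0.0196]
eef_rot: [0.515, 0.857, -0.002, 0.009]
ft_force: [-7.0, -8.7, 20.8]
grip_width: 0.594
```

```bash
python3 look.py w8
```

```text
5.8833 [0.4844 0.0628 0.0196] [ 0.5155  0.8568 -0.0022  0.009 ] 0.5935341377300773 2.058338701640861 [-7.   -8.74 20.84]
TCP holder mm [-53.5  26.9] z 19.6 yaw err 0.0015423748459644226
x,y,z tool axes z-comp [-0.0177  0.0056 -0.9998]
```

View pics/w8.png

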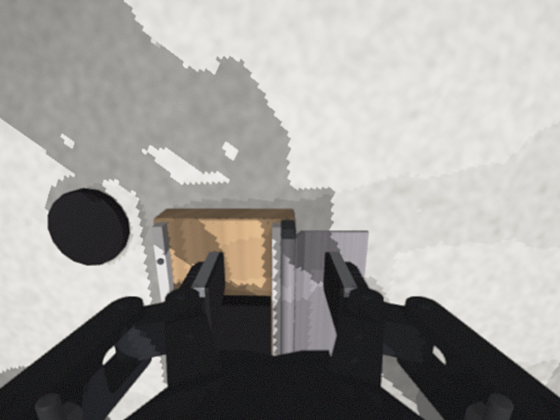

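Emit:
move_arm([
  [0, 0.4, 0, 0, 0.59],
  [0, 0.4, 0.02, 0, 0.59],
])

```text
clock: 6.1
tool_pos: [0.4864, 0.0644, 0.02]
eef_rot: [0.514, 0.858, -0.006, 0.006]
ft_force: [-4.9, -5.1, 11.1]
grip_width: 0.593
```

Emit:
move_arm([
  [0, 0.4, 0.03, 0, 0.59],
  [0, 0.4, 0.03, 0, 0.59],
])

```text
clock: 6.27
tool_pos: [0.4875, 0.0657, 0.0197]
eef_rot: [0.513, 0.858, -0.011, 0.002]
ft_force: [-9.4, -12.3, 18.6]
grip_width: 0.594
```

```bash
python3 look.py w9
```

```text
6.2667 [0.4875 0.0657 0.0197] [ 0.5128  0.8585 -0.0107  0.0024] 0.5943876024181401 2.0648292382196276 [ -9.38 -12.27  18.59]
TCP holder mm [-49.4  28.1] z 19.7 yaw err 0.00803291142473106
x,y,z tool axes z-comp [-0.0151 -0.0158 -0.9998]
```

Emit:
move_arm([
  [0, 0, -0.12, 0, 0.59],
  [0, 0.5, 0, 0, 0.59],
])

```text
clock: 6.48
tool_pos: [0.49, 0.0671, 0.0212]
eef_rot: [0.512, 0.859, -0.012, 0.001]
ft_force: [-3.2, -3.1, 5.8]
grip_width: 0.594
```

```bash
python3 look.py w10
```

```text
6.4833 [0.49   0.0671 0.0212] [ 0.5125  0.8586 -0.0122  0.0014] 0.5939997289635329 2.065516573265392 [-3.2  -3.12  5.83]
TCP holder mm [-46.6  28.1] z 21.2 yaw err 0.00872024647049563
x,y,z tool axes z-comp [-0.0148 -0.0195 -0.9997]
```

Emit:
move_arm([
  [0, 0.7, 0.01, 0, 0.59],
  [0, 0.7, 0.01, 0, 0.59],
])

```text
clock: 6.7
tool_pos: [0.4994, 0.073, 0.0204]
eef_rot: [0.512, 0.859, -0.014, -0.001]
ft_force: [-3.4, -2.8, 6.8]
grip_width: 0.591
```

```bash
python3 look.py w11
```

```text
6.7 [0.4994 0.073  0.0204] [ 0.5122  0.8588 -0.0144 -0.0009] 0.5910528598398243 2.0662568900624123 [-3.39 -2.82  6.79]
TCP holder mm [-35.5  29. ] z 20.4 yaw err 0.009460563267515765
x,y,z tool axes z-comp [-0.0132 -0.0257 -0.9996]
```

View pics/w11.png

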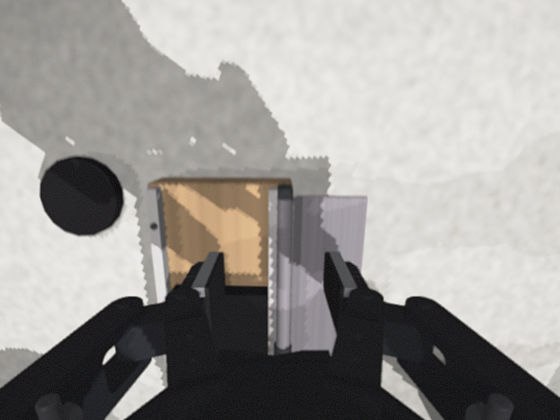

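Emit:
move_arm([
  [0, 0.7, -0.02, 0, 0.59],
  [0, 0.7, 0, 0, 0.59],
])

```text
clock: 6.92
tool_pos: [0.507, 0.0785, 0.0198]
eef_rot: [0.511, 0.859, -0.018, -0.005]
ft_force: [-8.5, -7.7, 18.2]
grip_width: 0.59
```

```bash
python3 look.py w12
python3 - <<'E'
from h import *
s=load("w12")
a=s["color"][150:360,120:400,::-1]; a=np.clip(a*1.3+20,0,255).astype(np.uint8);cv2.imwrite("pics/c12.png",cv2.resize(a,None,fx=2.8,fy=2.8,interpolation=cv2.INTER_CUBIC))
E
```

```text
6.9167 [0.507  0.0785 0.0198] [ 0.5112  0.8593 -0.0182 -0.0046] 0.5900553724710393 2.0684851502310773 [-8.55 -7.73 18.21]
TCP holder mm [-26.2  30.3] z 19.8 yaw err 0.011688823436180718
x,y,z tool axes z-comp [-0.0108 -0.0359 -0.9993]
```

View pics/c12.png

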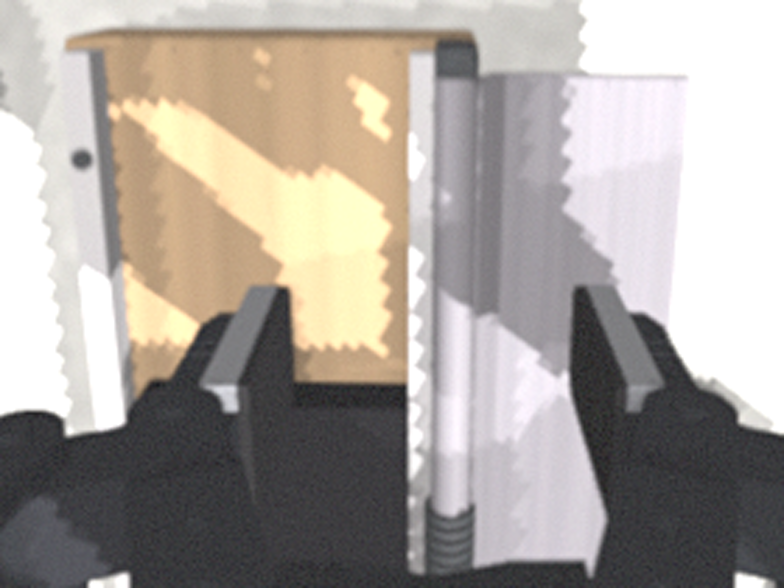

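Emit:
move_arm([
  [-0.1, 0, -0.12, 0.012, 0.59],
  [0, 0.6, -0.03, 0, 0.59],
  [0, 0.6, -0.03, 0, 0.59],
])

```text
clock: 7.22
tool_pos: [0.5138, 0.0827, 0.021]
eef_rot: [0.516, 0.856, -0.021, -0.008]
ft_force: [-2.8, -2.6, 5.4]
grip_width: 0.593
```

```bash
python3 look.py w13
```

```text
7.2167 [0.5138 0.0827 0.021 ] [ 0.5161  0.8562 -0.0212 -0.0078] 0.5928362447677042 2.056942322284802 [-2.77 -2.56  5.35]
TCP holder mm [-18.2  30.7] z 21.0 yaw err 0.00014599548990523736
x,y,z tool axes z-comp [-0.0085 -0.0444 -0.999 ]
```

Emit:
move_arm([
  [0, 0.6, -0.03, 0, 0.59],
  [0, 0.4, -0.02, 0, 0.59],
])

```text
clock: 7.43
tool_pos: [0.5203, 0.0867, 0.0206]
eef_rot: [0.516, 0.856, -0.023, -0.01]
ft_force: [-2.3, -4.0, 6.9]
grip_width: 0.587
```

```bash
python3 look.py w14;python3 - <<'E'
from bench import snapshot
from h import *
t=snapshot("side");np.savez("side14.npz",**t);a=t["color"][150:290,200:380,::-1]; a=np.clip(a*1.8,0,255).astype(np.uint8);cv2.imwrite("pics/s14.png",cv2.resize(a,None,fx=4,fy=4,interpolation=cv2.INTER_CUBIC))
E
```

```text
7.4333 [0.5203 0.0867 0.0206] [ 0.5156  0.8565 -0.0234 -0.0098] 0.5870870198136154 2.0579673682882813 [-2.29 -4.01  6.9 ]
TCP holder mm [-10.6  31.3] z 20.6 yaw err 0.0011710414933847613
x,y,z tool axes z-comp [-0.0073 -0.0501 -0.9987]
```

View pics/s14.png

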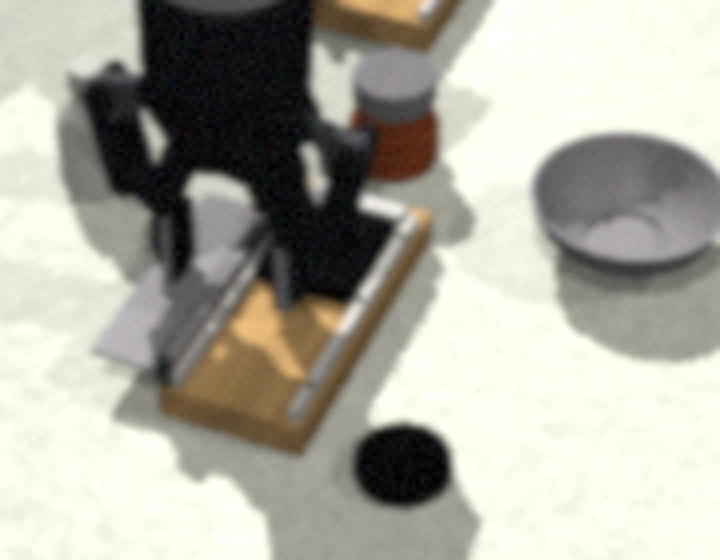

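View pics/w14.png

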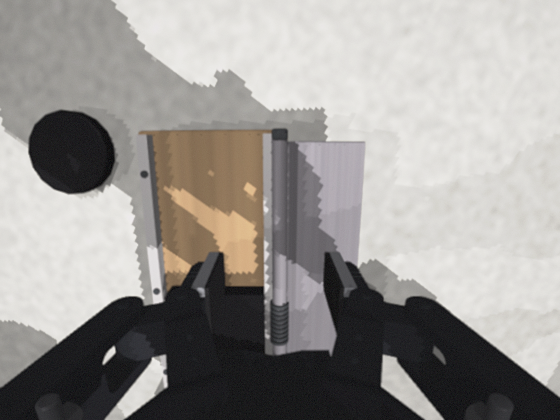

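Emit:
move_arm([
  [0, 0.4, -0.02, 0, 0.59],
  [0, 0.3, -0.01, 0, 0.59],
])

```text
clock: 7.7
tool_pos: [0.5231, 0.0888, 0.0201]
eef_rot: [0.515, 0.857, -0.026, -0.012]
ft_force: [-5.5, -5.6, 9.0]
grip_width: 0.589
```

Emit:
move_arm([
  [0, 0.4, -0.03, 0, 0.59],
])

```text
clock: 7.78
tool_pos: [0.5236, 0.0893, 0.02]
eef_rot: [0.514, 0.857, -0.029, -0.014]
ft_force: [-8.8, -12.1, 13.8]
grip_width: 0.586
```

```bash
python3 look.py w15
python3 - <<'E'
from h import *
s=load("w15")
a=s["color"][120:330,120:400,::-1]; a=np.clip(a*1.5+20,0,255).astype(np.uint8);cv2.imwrite("pics/c15.png",cv2.resize(a,None,fx=2.8,fy=2.8,interpolation=cv2.INTER_CUBIC))
E
```

```text
7.7833 [0.5236 0.0893 0.02  ] [ 0.5143  0.857  -0.0286 -0.014 ] 0.5861904949827759 2.060660440884175 [ -8.82 -12.09  13.76]
TCP holder mm [-6.5 32. ] z 20.0 yaw err 0.0038641140892783366
x,y,z tool axes z-comp [-0.0056 -0.0635 -0.998 ]
```

View pics/c15.png

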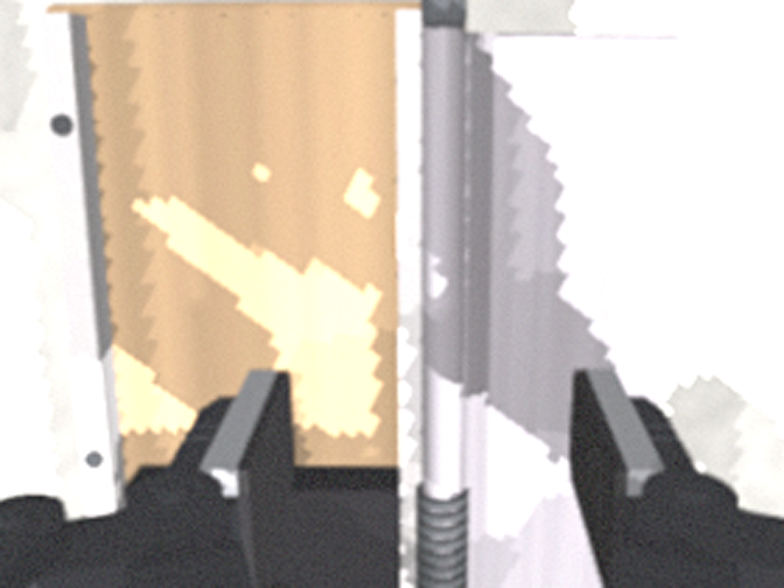

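Run:
```python
from h import *
s=load("w15")
u=lambda P:[((x+.5)/2.8-.5+120,(y+.5)/2.8-.5+120) for x,y in P]
th=.486;t=np.array([.5443,.0640]);R=np.array([[np.cos(th),-np.sin(th)],[np.sin(th),np.cos(th)]])
g=lambda P,z:((onz(s,u(P),z)[:,:2]-t)@R*1000).round(1).tolist()
print("foot",g([(300,467),(395,467)],.02),"top",g([(300,490),(395,490)],.03),"base rear",g([(60,10),(400,7)],.02),"thumb rear",g([(600,37)],.023))
```

```text
foot [[5.2, 7.3], [5.0, 25.2]] top [[4.6, 8.9], [4.5, 25.7]] base rear [[-77.9, -31.0], [-78.1, 26.5]] thumb rear [[-73.4, 59.5]]
```

Emit:
move_arm([
  [0, 0.3, -0.06, 0, 0.59],
])

```text
clock: 7.92
tool_pos: [0.5235, 0.0891, 0.0204]
eef_rot: [0.514, 0.857, -0.031, -0.016]
ft_force: [-3.8, -6.3, 4.5]
grip_width: 0.587
```

Emit:
move_arm([
  [0, -0.2, -0.02, 0, 0.59],
  [0, -0.4, 0.01, 0, 0.59],
])

```text
clock: 8.08
tool_pos: [0.5207, 0.0866, 0.0213]
eef_rot: [0.515, 0.857, -0.03, -0.014]
ft_force: [3.0, 2.1, 5.1]
grip_width: 0.591
```

```bash
python3 look.py w16
python3 - <<'E'
from h import *
s=load("w16")
a=s["color"][120:330,120:400,::-1]; a=np.clip(a*1.5+20,0,255).astype(np.uint8);cv2.imwrite("pics/c16.png",cv2.resize(a,None,fx=2.8,fy=2.8,interpolation=cv2.INTER_CUBIC))
E
```

```text
8.0833 [0.5207 0.0866 0.0213] [ 0.5145  0.8568 -0.0299 -0.0142] 0.590716545963258 2.060243265059598 [3.02 2.07 5.06]
TCP holder mm [-10.3  31.1] z 21.3 yaw err 0.003446938264701549
x,y,z tool axes z-comp [-0.0064 -0.0658 -0.9978]
```

View pics/c16.png

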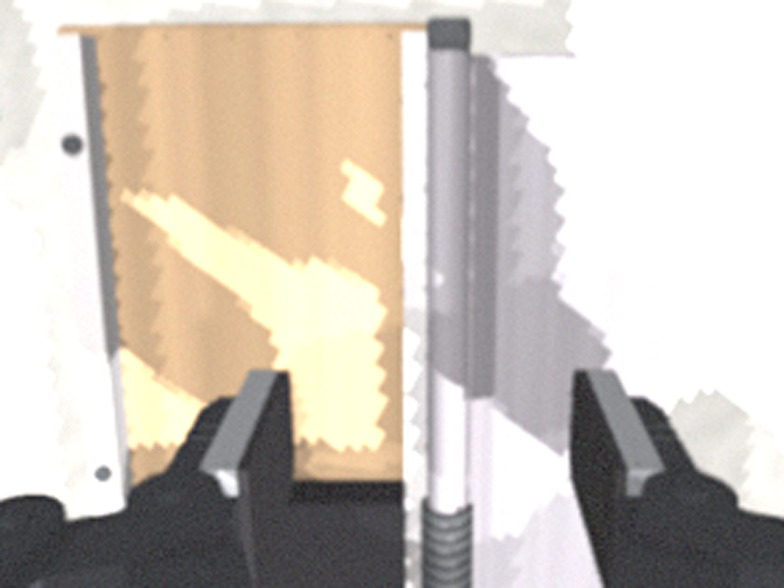

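Emit:
move_arm([
  [0, -0.1, -0.3, 0, 0.59],
  [0, -0.1, -0.4, 0, 0.59],
  [0, -0.1, -0.5, 0, 0.59],
  [0, -0.1, -0.8, 0, 0.59],
  [0, -0.2, -1.5, 0, 0.59],
  [0, -0.2, -2, 0, 0.59],
  [0, -1, -2, 0, 0.59],
  [0, -2, -2, 0, 0.59],
  [0, -2, -2, 0, 0.59],
  [0, -1, -1, 0, 0.59],
  [0, 0, 0, 0, 0.59],
  [0, 0, 0, 0, 0.59],
])

```text
clock: 9.13
tool_pos: [0.4612, 0.0572, 0.1586]
eef_rot: [0.514, 0.857, -0.033, -0.016]
ft_force: [-0.0, 1.1, 0.1]
grip_width: 0.587
```

```bash
python3 look.py w17
python3 - <<'E'
from bench import snapshot
from h import *
s=load("w17");cv2.imwrite("pics/w17b.png",s["color"][...,::-1])
t=snapshot("side");np.savez("side17.npz",**t);a=t["color"][150:290,200:380,::-1]; a=np.clip(a*1.8,0,255).astype(np.uint8);cv2.imwrite("pics/s17.png",cv2.resize(a,None,fx=4,fy=4,interpolation=cv2.INTER_CUBIC))
E
```

```text
9.1333 [0.4612 0.0572 0.1586] [ 0.5137  0.8572 -0.0326 -0.0164] 0.5871978495511263 2.0619296879113684 [-0.01  1.12  0.12]
TCP holder mm [-76.6  32.8] z 158.6 yaw err 0.005133361116471891
x,y,z tool axes z-comp [-0.0053 -0.0727 -0.9973]
```

View pics/s17.png

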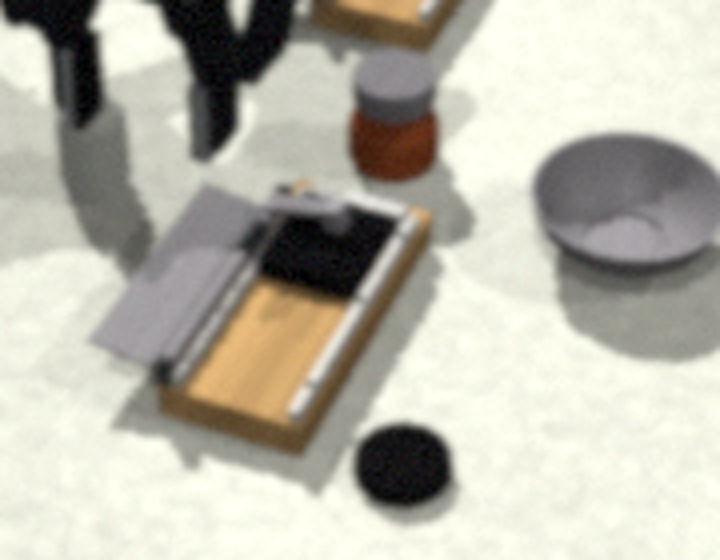

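View pics/w17b.png

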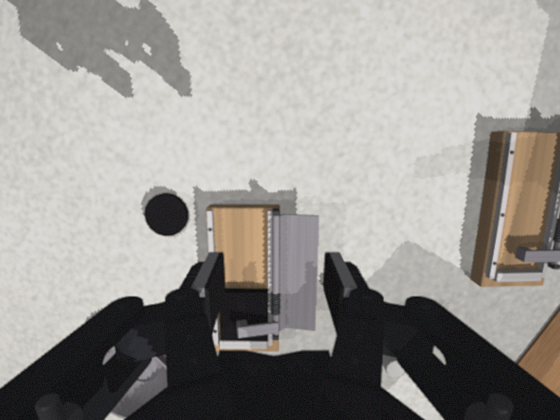

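Run:
```python
from h import *
s=load("w17")
a=s["color"][195:355,190:330,::-1]; a=np.clip(a*1.6+30,0,255).astype(np.uint8);cv2.imwrite("pics/c17.png",cv2.resize(a,None,fx=3.7,fy=3.7,interpolation=cv2.INTER_CUBIC))
```

```text
(no output)
```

View pics/c17.png

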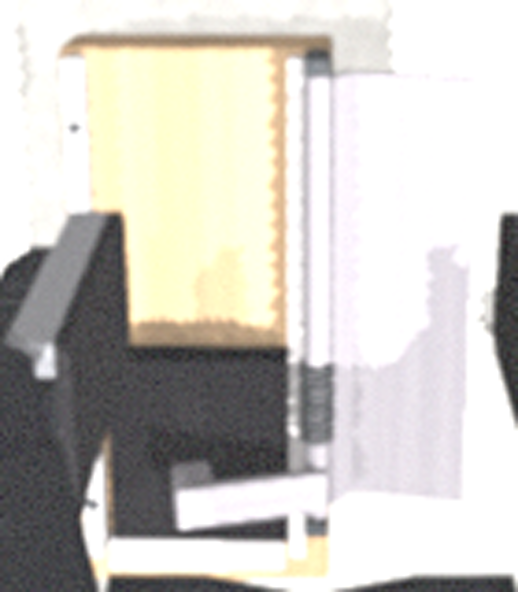

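Run:
```python
from h import *
s=load("w17")
u=lambda P:[((x+.5)/3.7-.5+190,(y+.5)/3.7-.5+195) for x,y in P]
th=.486;t=np.array([.5443,.0640]);R=np.array([[np.cos(th),-np.sin(th)],[np.sin(th),np.cos(th)]])
g=lambda P,z:((onz(s,u(P),z)[:,:2]-t)@R*1000).round(1).tolist()
print("base rear",g([(70,50),(328,50)],.02),"plate foot",g([(150,347),(280,347)],.02),"stop top near edge x60",g([(200,540)],.029),"base front 80",g([(250,576)],.02))
```

```text
base rear [[-78.5, -30.9], [-78.9, 36.4]] plate foot [[5.4, -12.2], [5.0, 23.8]] stop top near edge x60 [[60.1, 1.5]] base front 80 [[78.4, 14.9]]
```

Run:
```python
from bench import sign_off,state
print(sign_off(), state()["clock"])
```

```text
the job is handed in; nothing more can be done
the job is handed in; nothing more can be done
```

The plate is loaded in the holder farthest to the robot's right, and I handed the job in at about 9 s of the 38 s allowed. No verdict was reported.

**What I did:** I pressed the thumb plate down with one fingertip and pushed the plate under the raised nose with the other until it met the end stop. I then backed the fingers off about 4 mm with the clip still held, let the clip go and moved clear.

**Last checks:**
- **Plate position:** its rear edge measures about holder x +5 mm, against +4 mm expected when home. That is within the 1–2 mm error of this view, and no bed shows between the plate and the stop.
- **Clip:** the nose is visibly resting on the plate. I could not measure its pressing force or its exact angle.
- **Arm:** it is clear, with the TCP at 159 mm and the wrist force near zero.
- **Other objects:** the disc, bowl and jar look unmoved in the last pictures. The bottle was outside that crop, and the planned path kept well clear of it.

**What went less smoothly:**
- Fast rows overshot by up to about 8 mm, so I corrected the position before pressing.
- Pressing too hard at the clip's hard stop (up to 31 N) made friction stall the slide. I eased to about 6 N before pushing on.
- The tool pitched by about 0.07 rad over the slide, with no visible effect on the plate.

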